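# Clip the doll spindle into the finishing stand and open the thinner tin

### The job

Get the doll ready for its top coat: lift the steel spindle by its knurled middle from the notched rest, push it down past the sprung jaw of the finishing stand until it sits at the bottom of both forks, knurled part midway between them and the jaw closed over it, and let go. Then open the thinner tin: press its push-and-turn cap down, turn it anticlockwise until it is free, lift it straight up and finish still holding it upright in the gripper about 8 cm above the open neck. The lacquered doll head on the spindle must not touch anything, the tin stays in its caddy and the other things on the bench stay where they are.

Things in the scene. Friction and masses are not known exactly. Their poses are not given: they have to be found in the camera images.
- spindle: Straight round steel spindle, 12 mm in diameter, lying level; 0.22 kg with the doll head. Origin on its axis in the middle of the darker knurled grip band (36 mm long), close to the centre of mass. Its x axis runs along the spindle towards the doll head; bare rod reaches from x = -125 mm to x = +70 mm. At the start it lies in the notched rest, axis 50 mm above the bench.
- doll_head: Yellow-lacquered upper half of a nesting doll, pushed on the +x end of the spindle and moving rigidly with it (same origin and axes as the spindle): it fills x = 70 to 138 mm and is up to 52 mm in diameter. It must touch nothing, neither gripper nor furniture.
- rest: Dark wooden notched rest, fixed: base 130 x 50 x 10 mm, with two V-notched boards 10 mm thick at x = +55 and -55 mm, tops 53 mm high; 100 mm are free between them around the grip band. Origin under its centre, x along the spindle.
- stand: Finishing stand, fixed: wooden base 150 x 90 x 16 mm, two steel forks 10 mm thick at x = +50 and -50 mm, 90 mm clear between them. Origin under the base centre; the spindle lies along x, head at either end. Slots 14 mm wide, open upwards, bottom 60 mm above the bench; -y prongs have flared lips up to 88 mm high, +y prongs end at 72 mm. The jaw's arms are outside the forks, |x| = 56 to 64 mm.
- stand_seat (a point): The point midway between the forks, 66 mm above the bench, where the spindle's axis lies when home (the jaw may push it 1 mm towards -y). The grip band belongs here, to within 15 mm along x; the doll head then stands clear of the jaw. Axes as the stand's.
- jaw (a joint): Angle (rad) of the stand's sprung jaw: two arms on one low shaft at the +y side, each with a white nylon nose 12 mm thick reaching over the slot from +y, nose tops 81 mm above the bench. 0 = closed. Pushing the level spindle straight down swings it out to about 0.15 against up to about 10 N; it springs back over the spindle to below 0.04 when that is home.
- caddy: Wooden caddy screwed to the bench: base 150 x 96 mm, walled well 102 x 68 mm outside and 60 mm high, in which the tin stands with about 1 mm play all round so that it cannot turn. Origin under its centre on the bench.
- tin: Oblong green thinner tin with steel rims, 84 x 50 mm and 125 mm tall to the shoulder, 0.25 to 0.5 kg, loose in the caddy, its underside 8 mm above the bench. Origin at the centre of its underside, x along the 84 mm side, z up. Its neck, 29 mm in diameter over the core, stands on the z axis and ends at z = 146.5 mm (the rim); three lugs around it hold the cap.
- cap: White ribbed push-and-turn cap, 46 mm diameter, 28 mm tall, 18 g, red arrows on top. Origin at the centre of its underside, z up, 139 mm up the tin while locked, its x then along the tin's x. A spring pushes it up: 6 N locked, 10 N at 3.5 mm down, 14 N at the stop 6.5 mm down. Pressed 5 to 6.5 mm down and turned anticlockwise (from above) 40 to 80 degrees, best 60, it is free and rises a few mm.
- cap_top (a point): Centre of the cap's flat top, 175 mm above the bench at the start. With the TCP at this height the fingers hold the round side of the cap and stay 8 mm or more clear of the tin's shoulder when it is pressed down.
- sanding_block: Bystander: round beech sanding block, 60 mm in diameter, 26 mm tall. Origin under its centre.
- chuck_jaw: Bystander: rusted stepped steel chuck jaw, 26 x 70 x 37 mm. Origin under its centre.
- burnisher: Bystander: horn-handled burnisher lying flat, 183 mm long, 22 mm wide, 18 mm tall. Origin under it where the horn meets the blade.
Not all that is in view belongs to the job. Of the things that look like the tin, the smaller one is meant. Leave any blue look-alike of the cap alone.

How it is judged (in metres and radians):
On the way, in this order (a step that is already met when the one before it is completed fails the run):
1. the spindle, lying between the forks, swings the jaw open on its way down (value of joint jaw above 0.07 rad and angle between the x axis of spindle and the x axis of stand, either way round below 0.2 rad and distance between spindle and stand_seat below 0.04 m).
2. the spindle sits home in both forks, the jaw is closed over it and the gripper has let go (z of spindle in the frame of stand between 0.063 and 0.069 m and x of spindle in the frame of stand_seat between -0.015 and 0.015 m and angle between the x axis of spindle and the x axis of stand, either way round below 0.06 rad and value of joint jaw below 0.05 rad and contact force between the fingers and spindle below 0.2 N), for 0.2 s.
3. the cap is pressed down (z of cap in the frame of tin below 0.136 m).
4. the cap is turned out of its lugs on the neck (angle between the x axis of cap and the x axis of tin, either way round above 0.6 rad and horizontal distance between cap and tin below 0.006 m and z of cap in the frame of tin below 0.15 m).
At the end, for the whole second after the job is handed in: The gripper holds the cap still and upright (15 degrees), within 30 mm of the neck axis, its underside 40 to 130 mm above the rim; tin on the caddy floor; spindle home in both forks (axis 63 to 69 mm up, grip band within 15 mm of midway), released, jaw closed over it (below 0.05 rad) (contact force between the fingers and cap above 1 N and z of cap in the frame of tin between 0.1865 and 0.2765 m and horizontal distance between cap and tin below 0.03 m and angle between cap's own z axis and vertical below 0.25 rad and linear speed of cap below 0.03 m/s and z of tin in the frame of caddy below 0.011 m and angle between tin's own z axis and vertical below 0.08 rad and z of spindle in the frame of stand between 0.063 and 0.069 m and x of spindle in the frame of stand_seat between -0.015 and 0.015 m and angle between the x axis of spindle and the x axis of stand, either way round below 0.06 rad and value of joint jaw below 0.05 rad and linear speed of spindle below 0.02 m/s); the arm keeps its last pose, push and grip.
It fails at once if the lacquered doll head touches something (contact force between doll_head and anything else above 0.5 N).
It fails at once if the tin is pulled out of its caddy or tipped (z of tin in the frame of caddy above 0.03 m or angle between tin's own z axis and vertical above 0.2 rad).
It fails at once if a bystander is pushed away (distance of any of sanding_block, chuck_jaw, burnisher from where it was at the start of the episode above 0.025 m).
It also fails if it takes over 56 s, if anything falls off the work surface, if the arm or the gripper's body presses on something with over 40 N, if the wrist force passes 120 N, or if a joint passes its speed limit or range.

### The arm

A 6-joint arm with a two-finger parallel gripper is mounted at the origin on the work surface. World frame = base frame: x ahead of the robot, y to its left, z up, the work surface at z = 0. Lengths are in mm, angles in rad, forces in N, time in s.
With the tool pointing down it reaches from about 275 to 850 mm from the base axis. Payload 5.2 kg.
Tool frame: the origin (TCP) lies between the finger pads, 19 mm behind the fingertips; this is the grasp point; z points along the fingers, y is the line along which they close (so a half turn about z gives the same grasp; the last joint's range is limited). The gripper opens to 85 mm and grips with 20 to 120 N. Pads are 22 mm wide; open, the fingers measure 114 mm over their backs; the gripper's body (76 mm by 85 mm) begins 54 mm behind the grasp point. The pads swing forward as they close: fully open they stand 13 mm farther back than shut.
Start: joints at [1.139, 0.259, 1.535, -0, 1.348, -0.203], TCP at [124.722, 535.677, 250.01] pointing down, gripper open.
Joint ranges: [-3.14, 3.14], [-0.91, 2.08], [0.19, 2.58], [-1.22, 4.36], [0.22, 2.71], [-3.12, 3.12]. Speed limits (rad/s): [2.57, 2.57, 3.14, 3.14, 3.14, 3.14].

### API

Orientations are given as a rotation vector (axis times angle).
In Python, from workcell import * gives the robot as it stands. The module is installed in compiled form; this text tells all that it offers.
- The arm moves only by the tool play_rows, never from a script. Its argument "increments" is one flat list of numbers, 4 for each row, row after row: the shift along the world's x, y, z normalised to -1 to 1, where 1 is 75 mm, then the turn about the world's z normalised to -1 to 1, where 1 is 0.5 rad. A call has exactly 10 rows; each row shifts and turns the commanded pose from where the row before left it; what a row does not reach is not made up. A row lasts 1/10 s, in which the tool goes at most 50 mm and 8.59 degrees, less where a joint would pass 70% of its speed; a pose out of reach is approached as far as the arm can. A call with a number of a shift or a turn outside -1 to 1 is refused whole. A call with a gripper value outside its range is refused whole. "gripper" is the opening, from 0 (shut) to 1 (fully open), set as the call begins (left out, the last holds). The fingers move at their own pace and stop on an object; "squeeze" is the grip in N (left out, the last holds). Time passes only in rows, so rows that do not move let the fingers close, or fill a call up. It gives the time, the measured TCP pose, the force, the opening and the grip force at its end, in the units of the state.
- read_state(): the state, without advancing time (a new reading comes with each control period).
- read_camera(name): name is "scene" or "top" or "wrist"; returns a dict with "frame" (480x640x3 uint8, red, green, blue), "fov_y" (degrees; the focal length in pixels is half the picture's height over the tangent of half this angle, whatever the lens; pixels are square), "cx", "cy" (the principal point, pixels), "extrinsics" (4x4, takes a point from camera to world coordinates); the wrist camera has in their place "mount" (4x4, takes a point from camera to tool coordinates, whose origin is the TCP and whose axes are the flange's). Camera axes: x right, y up, looking along -z (the intrinsics and any distortion apply to the point x, -y, -z); pixel columns grow to the right and rows downward; lengths in mm; the calibration is good to about 2 mm. A picture is of the moment at which its call begins: read the wrist's pose just before it. There is no depth.
- finish_job(): hands the job in; it is judged then, once.
The state is a dict: "clock": time; "q": joint angles; "dq": joint speeds; "joint_torque": joint torques, N m; "eef_pos": TCP position; "ee_rot": TCP orientation; "wrist_force": force on the tool from outside, world axes, zero at the start; "ft_torque": the same for the moment, N m; "gripper_width": opening from 0.0 (shut) to 1.0 (fully open); "gripper_force": force on a finger pad.
Only numpy, scipy, OpenCV 4.12 (cv2) and the standard library are available. Lean on these libraries where they do the work, as an engineer would, in place of code of your own. Each camera call takes 0.05 s, during which the arm holds its last target. There are 200 camera calls.

## Working session

There is one attempt and no reset: what is moved stays moved. The work goes in short steps, Python scripts to look and compute and a tool call to move; the robot and the scene stay as the last step left them, time stands still between calls to the robot, and variables do not carry over. Pictures are saved under pics/ and viewed, at most 10 in all, crops included, and the job is handed in when it is done.

Besides the shell and the picture viewer there is one more tool, called after "Emit:" as name(argument=value, ...) on one line, values as JSON. play_rows: Moves the arm, as the interface text tells. Its arguments: {"type":"object","properties":{"increments":{"type":"array"},"gripper":{"type":"number"},"squeeze":{"type":"number"}},"required":["increments"]}

```bash
mkdir -p pics; cat > h.py <<'E'
from workcell import *
import numpy as np, cv2, pickle
from scipy.spatial.transform import Rotation as R
def grab(n):
    s=read_state(); c=read_camera(n)
    if n=="wrist":
        T=np.eye(4);T[:3,:3]=R.from_rotvec(s["ee_rot"]).as_matrix();T[:3,3]=s["eef_pos"]
        c["extrinsics"]=T@np.array(c["mount"])
    return c
def K(c): return 240/np.tan(np.radians(c["fov_y"])/2)
def ray(c,u,v):
    f=K(c);E=np.array(c["extrinsics"]);d=E[:3,:3]@np.array([(u-c["cx"])/f,-(v-c["cy"])/f,-1]);return E[:3,3],d/np.linalg.norm(d)
def atz(c,u,v,z):
    o,d=ray(c,u,v);return o+d*(z-o[2])/d[2]
def tri(*obs):
    A=np.zeros((3,3));b=np.zeros(3);L=[ray(*o) for o in obs]
    for o,d in L: M=np.eye(3)-np.outer(d,d);A+=M;b+=M@o
    p=np.linalg.solve(A,b);return p,[np.linalg.norm((np.eye(3)-np.outer(d,d))@(p-o)) for o,d in L]
def proj(c,p):
    E=np.linalg.inv(np.array(c["extrinsics"]));q=E[:3,:3]@np.array(p)+E[:3,3];f=K(c);return c["cx"]+f*q[0]/-q[2],c["cy"]+f*q[1]/q[2]
def save(c,n):
    cv2.imwrite(f"pics/{n}.png",c["frame"][...,::-1]);pickle.dump(c,open(f"pics/{n}.pkl","wb"))
def load(n): return pickle.load(open(f"pics/{n}.pkl","rb"))
E
python3 - <<'E'
from h import *
for n in("scene","top"):
    c=grab(n);save(c,n+"0");print(n,{k:v for k,v in c.items() if k!="frame"})
print(read_state())
E
```

```text
scene {'fov_y': 50.351581971972315, 'cx': 314.9798163630482, 'cy': 229.70338102907598, 'extrinsics': array([[-5.80623864e-01, -6.41021838e-01,  5.01963078e-01,
         1.04545201e+03],
       [ 8.14039041e-01, -4.45929133e-01,  3.72139285e-01,
         4.46573797e+02],
       [-1.47094479e-02,  6.24690492e-01,  7.80733899e-01,
         9.11117564e+02],
       [ 0.00000000e+00,  0.00000000e+00,  0.00000000e+00,
         1.00000000e+00]])}
top {'fov_y': 52.752665959688116, 'cx': 317.50967101404956, 'cy': 231.40561371288484, 'extrinsics': array([[ 2.46758520e-02,  9.84687516e-01, -1.72573460e-01,
         3.83635767e+02],
       [-9.99633499e-01,  2.62265349e-02,  6.71095795e-03,
         9.13369291e+01],
       [ 1.11342004e-02,  1.72344613e-01,  9.84973788e-01,
         1.15001606e+03],
       [ 0.00000000e+00,  0.00000000e+00,  0.00000000e+00,
         1.00000000e+00]])}
{'clock': 0.1, 'q': array([ 1.13920267e+00,  2.59244240e-01,  1.53597189e+00,  9.42485162e-06,
        1.34801872e+00, -2.02785259e-01]), 'dq': array([-6.23491569e-04,  4.23582897e-05, -3.16075030e-03, -1.11244780e-03,
       -1.53112348e-05,  1.83860829e-03]), 'joint_torque': array([ 2.13638908e-03, -4.46975291e+01, -2.91246682e+01, -1.38897126e-04,
        6.40548227e-03,  1.92676744e-06]), 'eef_pos': array([124.52412354, 535.25767424, 249.27244517]), 'ee_rot': array([-3.58571575e-01, -3.12053714e+00,  2.44596616e-03]), 'wrist_force': array([ 0.70605081, -0.13071578, -0.65383202]), 'ft_torque': array([-0.0174752 , -0.0299999 ,  0.01366146]), 'gripper_force': 0.0, 'gripper_width': 0.9992802522233409}
```

View pics/scene0.png

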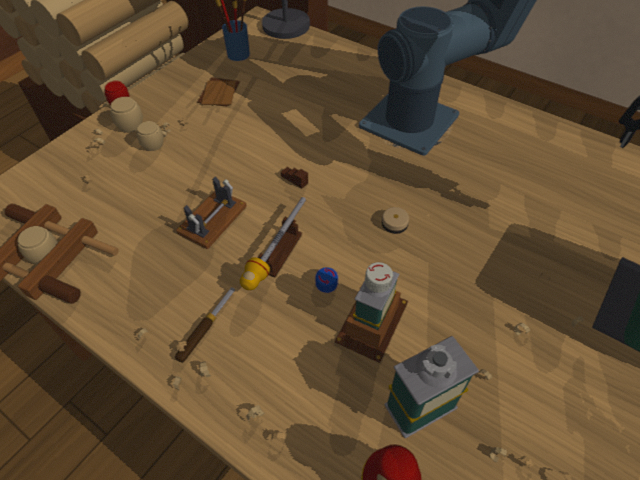

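View pics/top0.png

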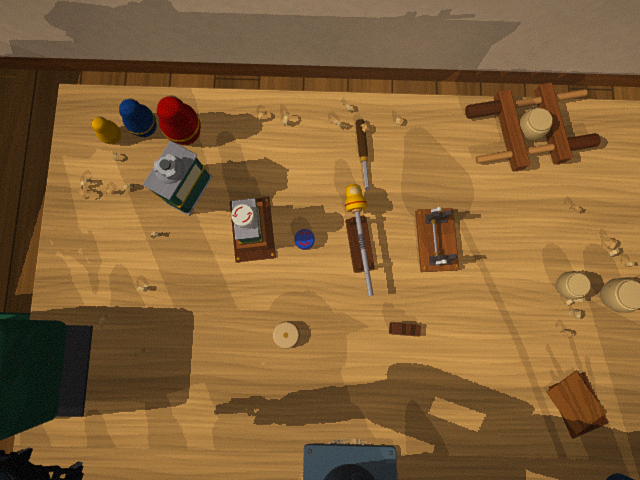

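The scene view shows the spindle in its rest (head 255,272), the stand (210,215), the tin in the caddy with the white red-arrowed cap (378,275), a larger capless tin (433,385) and a blue cap (326,280). The top view has the same things: the spindle runs from (355,185) to (370,293), with the stand at (437,240) and the cap at (243,214). The tin meant is the smaller one, in the caddy. I'll confirm that in one enlarged montage.

```bash
python3 - <<'E'
from h import *
t=load("top0")["frame"];s=load("scene0")["frame"]
def cr(f,x,y,w,h,k): return cv2.resize(f[y:y+h,x:x+w],None,fx=k,fy=k,interpolation=cv2.INTER_CUBIC)
A=cr(t,330,180,130,120,3.0769);A=cv2.resize(A,(400,370))
# separate: top spindle+stand, top tin, scene spindle+stand, scene tin
m=np.zeros((600,800,3),np.uint8)
m[:300,:400]=cv2.resize(t[180:300,320:480],(400,300),interpolation=cv2.INTER_CUBIC)   #2.5x
m[:300,400:]=cv2.resize(t[185:275,215:335],(400,300),interpolation=cv2.INTER_CUBIC)   #3.33
m[300:,:400]=cv2.resize(s[175:295,165:325],(400,300),interpolation=cv2.INTER_CUBIC)
m[300:,400:]=cv2.resize(s[250:370,310:470],(400,300),interpolation=cv2.INTER_CUBIC)
cv2.imwrite("pics/m0.png",m[...,::-1])
E
```

```text
(no output)
```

View pics/m0.png

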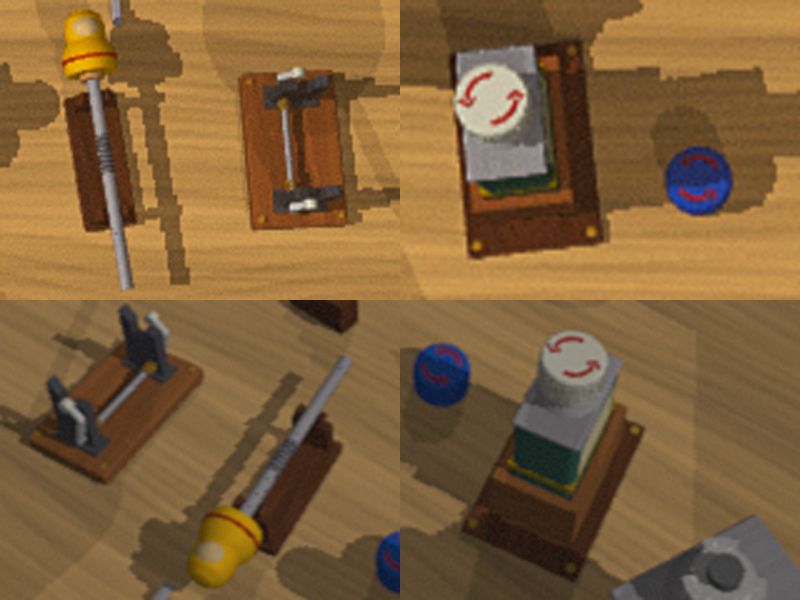

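The montage confirms it. The caddy tin is the smaller one and carries the white cap, at about (492,102) and (573,360) in the montage. The blue cap and the big tin stay untouched. Next I'll make rough world estimates.

```bash
python3 - <<'E'
from h import *
np.set_printoptions(precision=1,suppress=True)
t=load("top0");s=load("scene0")
T=lambda x,y:(t,320+x/2.5,180+y/2.5); T2=lambda x,y:(t,215+(x-400)*.3,185+y*.3)
S=lambda x,y:(s,165+x/2.5,175+(y-300)/2.5); S2=lambda x,y:(s,310+(x-400)/2.5,250+(y-300)/2.5)
print("knurl",tri(T(105,155),S(285,455)))
print("tail",tri(T(127,287),S(345,360)))
print("cap",tri(T2(492,102),S2(573,360)))
for p in[(240,75),(333,70),(345,226),(248,228)]:print("stand top",atz(*T(*p),16))
for p in[(32,440),(105,480),(202,373)]:print("stand scene",atz(*S(*p),16))
print("rod in stand",atz(*T(285,100),30),atz(*T(292,190),30))
print("noses",tri(T(290,75),S(160,328)),tri(T(305,205),S(72,418)))
for n,u,v in[("block",286,335),("chuck",405,328),("burn",366,185),("burnend",358,122)]:print(n,atz(t,u,v,20))
print("caddy c",[atz(*T2(*p),8) for p in [(470,256),(603,240),(580,43)]])
E
```

```text
knurl (array([553.1, -17.2,  50.4]), [np.float64(2.1395135357727), np.float64(2.13951353577264)])
tail (array([433.9, -39.6,  48.5]), [np.float64(0.7614000929294236), np.float64(0.7614000929293884)])
cap (array([584.5, 240.9, 168. ]), [np.float64(0.5772484463583376), np.float64(0.5772484463584117)])
stand top [ 640.8 -151.7   16. ]
stand top [ 648.2 -241.5   16. ]
stand top [ 498.  -249.2   16. ]
stand top [ 493.8 -157.7   16. ]
stand scene [ 649.5 -231.6   16. ]
stand scene [ 644.9 -146.4   16. ]
stand scene [ 500.3 -157.8   16. ]
rod in stand [ 614.6 -191.1   30. ] [ 529.  -196.2   30. ]
noses (array([ 590.1, -133.6,  180. ]), [np.float64(26.75969076865869), np.float64(26.759690768658682)]) (array([ 547.8, -263.7,  -82.5]), [np.float64(30.84469285936481), np.float64(30.84469285936485)])
block [339.7 149.6  20. ]
chuck [ 362.  -122.6   20. ]
burn [698.4 -30.6  20. ]
burnend [858.6  -9.6  20. ]
caddy c [array([505.6, 274.5,   8. ]), array([519.5, 180.7,   8. ]), array([663. , 203.1,   8. ])]
```

Emit:
play_rows(increments=[0.3,-0.4,0.07,0.083,0.3,-0.4,0.07,0.083,0.3,-0.4,0.07,0.083,0.3,-0.4,0.07,0.083,0.3,-0.4,0.07,0.083,0.3,-0.4,0.07,0.083,0.3,-0.4,0.07,0.083,0.3,-0.4,0.07,0.083,0.3,-0.4,0.07,0.083,0.3,-0.4,0.07,0.083], gripper=1)

```text
clock: 1.1
eef_pos: [350.1, 234.3, 302.5]
ee_rot: [0.295, -3.127, 0.0]
wrist_force: [1.2, 0.8, -1.0]
gripper_width: 1.0
gripper_force: 0.0
```

Emit:
play_rows(increments=[0.25,-0.4,0,0,0.25,-0.4,0,0,0.25,-0.4,0,0,0.25,-0.4,0,0,0.25,-0.4,0,0,0.25,-0.4,0,0,0.25,-0.4,0,0,0.25,-0.4,0,0,0,0,0,0,0,0,0,0])

```text
clock: 2.1
eef_pos: [499.5, -4.7, 301.8]
ee_rot: [0.289, -3.126, -0.002]
wrist_force: [0.0, 0.2, -0.5]
gripper_width: 0.996
gripper_force: 0.0
```

```bash
python3 - <<'E'
from h import *
c=grab("wrist");save(c,"w1");print(c["mount"],c["fov_y"],c["cx"],c["cy"],c["extrinsics"]);print(read_state()["q"])
E
```

```text
[[-1.10135713e-04  9.46031873e-01  3.24073577e-01  8.47637411e+01]
 [ 9.99999764e-01  3.23984426e-04 -6.05923841e-04  1.65722778e-01]
 [-6.78218058e-04  3.24073434e-01 -9.46031685e-01 -1.22747264e+02]
 [ 0.00000000e+00  0.00000000e+00  0.00000000e+00  1.00000000e+00]] 67.62899018460135 319.3816577759144 236.85220790236335 [[-1.83257748e-01 -9.30644936e-01 -3.16727959e-01  4.16377324e+02]
 [ 9.83063229e-01 -1.72891591e-01 -6.07880347e-02 -2.02123982e+01]
 [ 1.81247604e-03 -3.22503489e-01  9.46566540e-01  4.24644469e+02]
 [ 0.00000000e+00  0.00000000e+00  0.00000000e+00  1.00000000e+00]]
[-2.32118276e-01  1.35932787e-01  1.56193896e+00  4.80277094e-04
  1.44539793e+00 -1.98862501e+00]
```

View pics/w1.png

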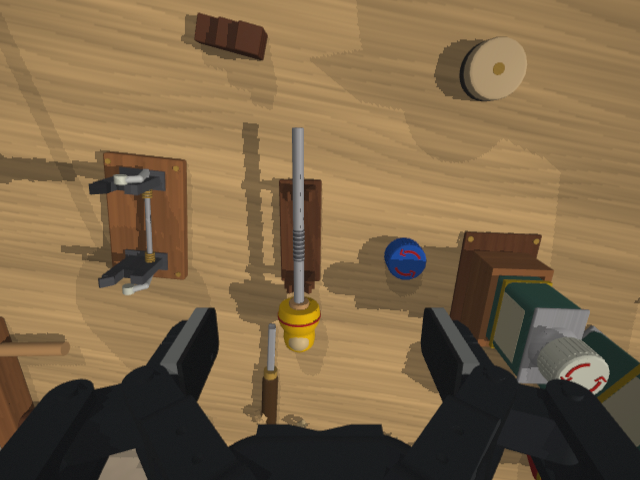

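The wrist view shows the spindle vertical at column 298 (tail row 128, knurl about 245, head about 320) and the stand at (145,215), with its shaft on the +y side. A second wrist view closer to the stand will give the stereo pair.

Emit:
play_rows(increments=[-0.03,-0.31,-0.1,0,-0.03,-0.31,-0.1,0,-0.03,-0.31,-0.1,0,-0.03,-0.31,-0.1,0,-0.03,-0.31,-0.1,0,-0.03,-0.31,-0.1,0,-0.03,-0.31,-0.1,0,-0.03,-0.31,-0.1,0,0,0,0,0,0,0,0,0])

```text
clock: 3.15
eef_pos: [481.5, -189.1, 242.5]
ee_rot: [0.292, -3.128, -0.002]
wrist_force: [0.4, -0.0, -0.2]
gripper_width: 1.002
gripper_force: 0.0
```

```bash
python3 - <<'E'
from h import *
c=grab("wrist");save(c,"w2")
a=load("w1")["frame"];b=c["frame"]
m=np.zeros((600,800,3),np.uint8)
z=lambda f,x,y,w,h,W,H:cv2.resize(f[y:y+h,x:x+w],(W,H),interpolation=cv2.INTER_CUBIC)
m[:,:500]=z(b,220,120,250,300,500,600)       # 2x
m[:300,500:]=z(a,80,140,150,150,300,300)       # 2x stand in w1
m[300:,500:]=z(a,230,115,125,125,300,300)     # 2.4x
m[300:,500:]=z(a,230,110,150,150,300,300)    # 2x
cv2.imwrite("pics/m1.png",m[...,::-1])
E
```

```text
(no output)
```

View pics/m1.png

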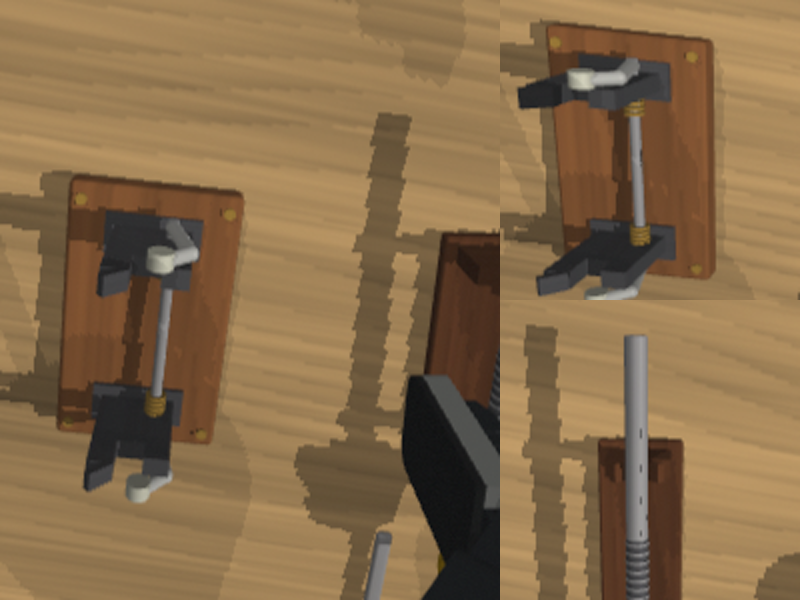

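The montage shows the stand seen from above and behind in w2: base corners (72,175), (243,192), (213,443) and (58,430). The -y prongs with their lips are on the left and the nylon noses on the right. The second panel is the w1 view of the stand, and the third is the spindle tail end at (636,336) with the knurl starting at row 542.

```bash
python3 - <<'E'
from h import *
from scipy.optimize import least_squares
np.set_printoptions(precision=1,suppress=True)
t,s,a,b=[load(n) for n in("top0","scene0","w1","w2")]
W2=lambda x,y:(b,220+x/2,120+y/2);W1=lambda x,y:(a,80+(x-500)/2,140+y/2);W3=lambda x,y:(a,230+(x-500)/2,110+(y-300)/2)
T=lambda x,y:(t,320+x/2.5,180+y/2.5);S=lambda x,y:(s,165+x/2.5,175+(y-300)/2.5)
# stand base corners (local x,y)
L={"mm":(-75,-45),"mp":(-75,45),"pp":(75,45),"pm":(75,-45)}
obs=[("mm",W2(72,175)),("mp",W2(243,192)),("pp",W2(213,443)),("pm",W2(58,430)),("mm",W1(547,25)),("mp",W1(712,40)),("pp",W1(712,278)),
("pm",T(333,70)),("mm",T(345,226)),("mp",T(248,228)),("pp",T(240,75)),("pp",S(105,480)),("pm",S(32,440)),("mp",S(202,373))]
for k in("mm","mp","pp"):print(k,*tri(*[o for n,o in obs if n==k]))
def P(p,l,z):
    c,s_=np.cos(p[2]),np.sin(p[2]);return np.array([p[0]+c*l[0]-s_*l[1],p[1]+s_*l[0]+c*l[1],z])
def res(p,ob): return np.concatenate([np.subtract(proj(o[0],P(p,L[n],16)),o[1:]) for n,o in ob])
for ob in(obs,obs[:4],obs[4:7],obs[7:]):
    r=least_squares(lambda p:res(p,ob),[571,-199,.04]);print("stand",r.x[:2],np.degrees(r.x[2]),np.abs(r.fun).max())
    if ob is obs: p=r.x
print("lip tips proj w2",[[np.round((np.array(proj(b,P(p,(x,y),z)))-[220,120])*2) for (y,z) in((-7,60),(7,60),(-7,72),(7,72),(-7,88))] for x in(-50,50)])
# spindle
print("tail",tri(W3(636,336),T(127,287),S(345,360)))
tail=atz(*W3(636,336),50);kn=atz(a,299,246,50);print(tail,kn,np.degrees(np.arctan2(*(kn-tail)[1::-1])),np.linalg.norm(kn-tail))
print("knurl",tri((a,299,246),T(105,155),S(285,455)))
# rod edges sub-pixel in w1
g=cv2.cvtColor(a["frame"],cv2.COLOR_RGB2HSV)[...,1].astype(float)
for v in(135,145,155,165,180,200,220,246,275,285):
    r=g[v,280:320];i=np.where(r<90)[0];print(v,i.min()+280 if len(i) else None,i.max()+280 if len(i) else None)
E
```

```text
mm [ 498.9 -250.7   11.7] [np.float64(0.9053016870281971), np.float64(1.385668901205727), np.float64(0.5131311546076209)]
mp [ 493.6 -162.3    5.1] [np.float64(1.3384556656806588), np.float64(1.0321473125869425), np.float64(2.4402378517233836), np.float64(2.4737036687860727)]
pp [ 642.1 -150.7   10.4] [np.float64(1.0478102286569833), np.float64(0.7994776096285812), np.float64(2.1084389994928805), np.float64(0.5371774514364493)]
stand [ 569.1 -199.6] 4.325687680074426 3.435646913948915
stand [ 567.9 -200.9] 4.8044452828564586 1.834481393377871
stand [ 569.3 -197.8] 4.404659075039633 1.598922046464338
stand [ 571.4 -198.5] 3.55645156419253 2.1252489033747963
lip tips proj w2 [[array([136., 263.]), array([167., 266.]), array([134., 273.]), array([166., 276.]), array([131., 287.])], [array([120., 448.]), array([148., 450.]), array([117., 463.]), array([146., 465.]), array([114., 484.])]]
tail (array([433.4, -39.2,  48.3]), [np.float64(1.2172058488847963), np.float64(1.3701157385415574), np.float64(0.19981229493833244)])
[432.5 -38.3  50. ] [556.5 -16.5  50. ] 9.964205274833768 125.87310910633698
knurl (array([554.1, -16.6,  52.6]), [np.float64(1.26357537250697), np.float64(2.269439970180695), np.float64(2.4872828384009456)])
135 292 303
145 292 303
155 292 303
165 292 303
180 292 303
200 293 303
220 293 303
246 293 304
275 293 304
285 293 303
```

Emit:
play_rows(increments=[0.123,0.288,0,-0.024,0.123,0.288,0,0,0.123,0.288,0,0,0.123,0.288,0,0,0.123,0.288,0,0,0.123,0.288,0,0,0.123,0.288,0,0,0.123,0.288,0,0,0,0,0,0,0,0,0,0])

```text
clock: 4.2
eef_pos: [555.2, -16.1, 242.9]
ee_rot: [-0.278, 3.129, -0.001]
wrist_force: [-0.8, 0.1, -0.5]
gripper_width: 0.997
gripper_force: 0.0
```

```bash
python3 - <<'E'
from h import *
np.set_printoptions(precision=2,suppress=True)
c=grab("wrist");save(c,"w3");st=read_state();print(st["eef_pos"],st["ee_rot"],st["q"])
# predicted spindle line in this view, and rod columns by row
d=np.array([np.cos(np.radians(10)),np.sin(np.radians(10)),0])
g=cv2.cvtColor(c["frame"],cv2.COLOR_RGB2HSV)[...,1].astype(float)
for x in(-120,-100,-80,-40,-20,0,20,40,60):
    u,v=proj(c,np.array([555.6,-16.6,50])+x*d);r=g[int(round(v)),int(u)-18:int(u)+19];i=np.where(r<90)[0]+int(u)-18
    print(x,round(u,1),round(v,1),(i.min(),i.max()) if len(i) else None)
cv2.imwrite("pics/w3c.png",cv2.resize(c["frame"][60:460,160:480],(640,800))[:600,:,::-1])
E
```

```text
[555.16 -16.88 242.86] [-0.28  3.13 -0.  ] [-0.23  0.27  1.53 -0.    1.33 -1.98]
-120 318.7 68.0 (np.int64(311), np.int64(325))
-100 318.7 94.8 (np.int64(311), np.int64(325))
-80 318.6 120.4 (np.int64(311), np.int64(324))
-40 318.5 168.5 (np.int64(311), np.int64(324))
-20 318.5 191.1 (np.int64(311), np.int64(324))
0 318.4 212.8 (np.int64(311), np.int64(324))
20 318.4 233.7 (np.int64(311), np.int64(323))
40 318.4 253.7 (np.int64(311), np.int64(323))
60 318.3 273.0 (np.int64(311), np.int64(323))
```

View pics/w3c.png

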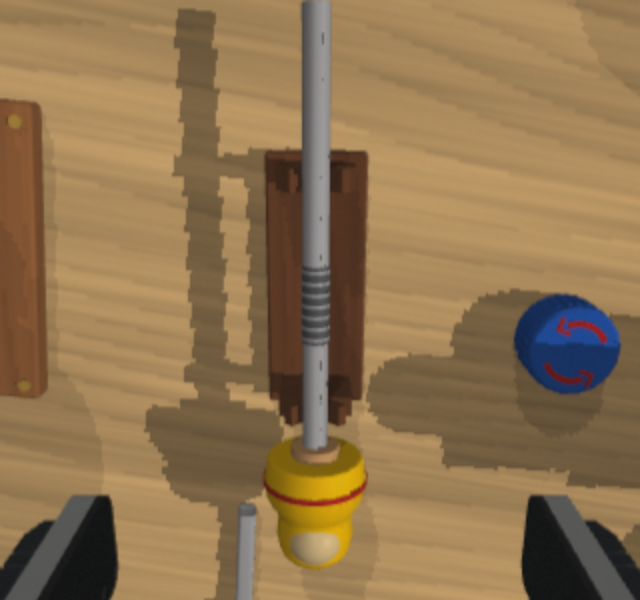

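The spindle column (318) and knurl centre row (213) match my prediction to within half a pixel. I'll descend and grip.

Emit:
play_rows(increments=[0.005,0,-0.286,0,0,0,-0.286,0,0,0,-0.286,0,0,0,-0.286,0,0,0,-0.286,0,0,0,-0.286,0,0,0,-0.286,0,0,0,-0.286,0,0,0,-0.286,0,0,0,0,0])

```text
clock: 5.25
eef_pos: [553.4, -17.9, 47.0]
ee_rot: [0.271, -3.124, -0.002]
wrist_force: [0.5, -0.1, -0.2]
gripper_width: 1.002
gripper_force: 0.0
```

Emit:
play_rows(increments=[0,0,0,0,0,0,0,0,0,0,0,0,0,0,0,0,0,0,0,0,0,0,0,0,0,0,0,0,0,0,0,0,0,0,0,0,0,0,0,0], gripper=0, squeeze=60)

```text
clock: 6.25
eef_pos: [556.3, -17.9, 50.1]
ee_rot: [-0.273, 3.129, -0.001]
wrist_force: [-1.0, -2.3, 6.1]
gripper_width: 0.11
gripper_force: 58.6
```

Emit:
play_rows(increments=[0,0,0.06,0,0,0,0.1,0,0,0,0.18,0,0,0,0.18,0,0,0,0.18,0,0,0,0.18,0,0,0,0.18,0,0,0,0.18,0,0,0,0.18,0,0,0,0.05,0])

```text
clock: 7.25
eef_pos: [556.9, -17.7, 162.2]
ee_rot: [-0.273, 3.126, -0.002]
wrist_force: [0.3, -0.8, -2.0]
gripper_width: 0.121
gripper_force: 58.4
```

```bash
python3 - <<'E'
from h import *
np.set_printoptions(precision=2,suppress=True)
c=grab("wrist");save(c,"w4")
for i in range(4):
    st=read_state();print(st["eef_pos"],st["ee_rot"],st["wrist_force"],st["ft_torque"],st["gripper_width"]);grab("top") if i<3 else 0
cv2.imwrite("pics/w4c.png",c["frame"][...,::-1])
E
```

```text
[556.81 -17.71 161.92] [-0.27  3.13 -0.  ] [ 0.3   0.53 -1.71] [-0.06 -0.01  0.02] 0.11692202946630809
[556.35 -17.63 160.86] [-0.27  3.13 -0.  ] [-1.06 -1.05 -2.69] [ 0.   -0.02 -0.05] 0.11533058548566659
[555.86 -17.49 159.98] [-0.27  3.13 -0.  ] [ 0.57  0.76 -1.86] [-0.01 -0.02 -0.02] 0.11877502356364625
[555.53 -17.44 159.42] [ 0.27 -3.13 -0.  ] [ 0.06  0.79 -3.86] [-0.   -0.01 -0.04] 0.116024678440091
```

View pics/w4c.png

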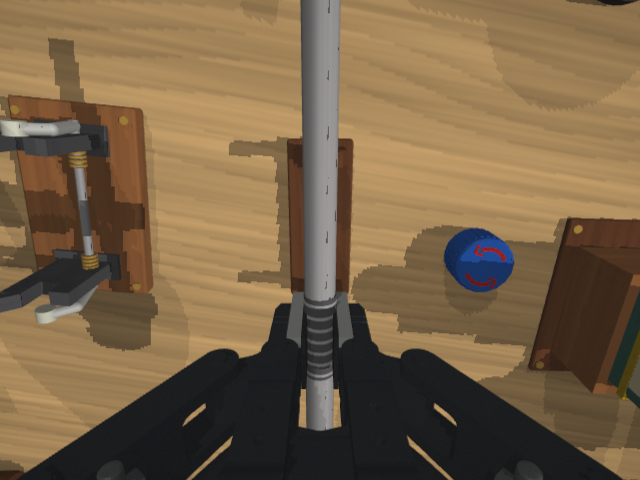

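The spindle is held: the rod runs up column 320, with the knurl at rows 300–378 between the pads. I'll check its offset and pitch in the gripper and work out the move to the stand.

```bash
python3 - <<'E'
from h import *
np.set_printoptions(precision=2,suppress=True)
c=load("w4");M=np.linalg.inv(np.array(c["mount"]));f=K(c)
def pt(p): q=M[:3,:3]@np.array(p)+M[:3,3];return c["cx"]+f*q[0]/-q[2],c["cy"]+f*q[1]/q[2]
print("tool frame: TCP",pt([0,0,0]),"knurl ends",pt([18,0,0]),pt([-18,0,0]),"x=60",pt([60,0,0]),"w60",pt([60,6,0])[0]-pt([60,-6,0])[0],"100",pt([100,0,0]),pt([100,6,0])[0]-pt([100,-6,0])[0])
g=cv2.cvtColor(c["frame"],cv2.COLOR_RGB2HSV)[...,1].astype(float)
for v in(3,20,50,80,110,130,200,270):
    i=np.where(g[v,290:352]<70)[0]+290;print(v,i.min(),i.max())
for x in (110,90,70,50,30):
    print(x,pt([x,-6,0]),pt([x,6,0]))
E
```

```text
tool frame: TCP (np.float64(318.8063340644876), np.float64(337.69897016659957)) knurl ends (np.float64(318.77670502812026), np.float64(297.68004467892354)) (np.float64(318.83364993570984), np.float64(374.59358265144306)) x=60 (np.float64(318.69674352792936), np.float64(189.67878272930565)) w60 34.631700240542386 100 (np.float64(318.60239018619274), np.float64(62.238952906378586)) 38.66898328784953
3 301 340
20 301 339
50 301 339
80 302 338
110 302 338
130 302 337
200 303 336
270 304 335
110 (np.float64(298.6596965532896), np.float64(25.596346447789728)) (np.float64(338.4894961867382), np.float64(25.597518740665038))
90 (np.float64(299.8404340341967), np.float64(96.80733008224854)) (np.float64(337.41434746780186), np.float64(96.80394999626489))
70 (np.float64(300.89458761727127), np.float64(160.3839631326885)) (np.float64(336.45445586896557), np.float64(160.3769738408021))
50 (np.float64(301.8414777656869), np.float64(217.49147428805094)) (np.float64(335.592230725259), np.float64(217.48160907947837))
30 (np.float64(302.69668346087246), np.float64(269.0694412356011)) (np.float64(334.81348768797585), np.float64(269.057276308974))
```

Emit:
play_rows(increments=[0.024,-0.305,0,-0.024,0.024,-0.305,0,-0.024,0.024,-0.305,0,-0.024,0.024,-0.305,0,-0.024,0.024,-0.305,0,-0.024,0.024,-0.305,0,-0.024,0.024,-0.305,0,-0.024,0.024,-0.305,0,-0.024,0,0,0,0,0,0,0,0])

```text
clock: 8.45
eef_pos: [569.7, -200.6, 158.6]
ee_rot: [0.121, -3.138, -0.002]
wrist_force: [-0.1, 1.0, -2.0]
gripper_width: 0.115
gripper_force: 58.7
```

```bash
python3 - <<'E'
from h import *
np.set_printoptions(precision=2,suppress=True)
grab("top");grab("top");c=grab("wrist");save(c,"w5");s=grab("scene");save(s,"s5")
st=read_state();print(st["eef_pos"],st["ee_rot"],c["extrinsics"])
m=np.zeros((480,800,3),np.uint8);m[:,:480]=c["frame"][:,80:560]
m[:,480:]=cv2.resize(s["frame"][120:276,140:244],(320,480),interpolation=cv2.INTER_CUBIC)
cv2.imwrite("pics/m5.png",m[...,::-1])
E
```

```text
[ 570.1  -199.45  159.44] [ 0.12 -3.14 -0.  ] [[  -0.08   -0.94   -0.32  485.49]
 [   1.     -0.07   -0.03 -206.32]
 [   0.     -0.32    0.95  281.85]
 [   0.      0.      0.      1.  ]]
```

View pics/m5.png

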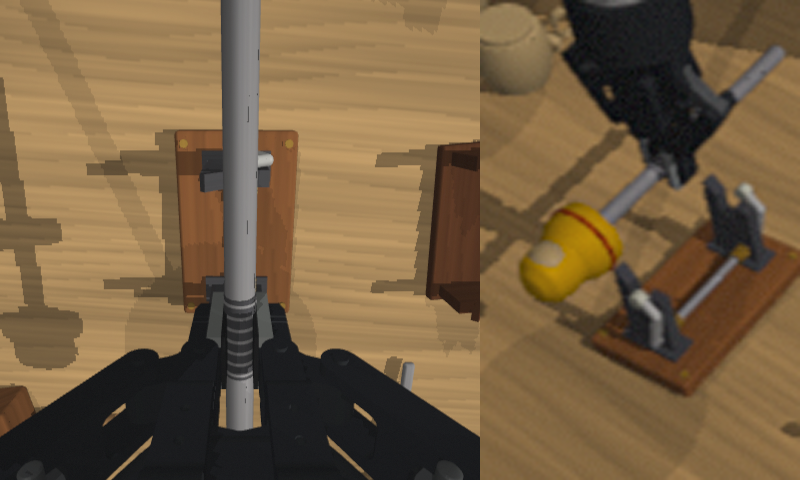

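The wrist view has the stand base corners at about (176,131) and (299,131), with screws at (182,144), (290,143) and (283,308). The rod lies over the slot and is parallel to the base. I'll fit the stand pose from this view.

```bash
python3 - <<'E'
from h import *
np.set_printoptions(precision=2,suppress=True)
c=load("w5");b=load("w2")
ok=lambda p:p[:2].round(1)
A=atz(c,256,131,16);B=atz(c,379,131,16);print("corners",A,B,"mid",(A+B)/2,"len",np.linalg.norm(A-B))
ax=(B-A)/np.linalg.norm(B-A);xd=np.array([ax[1],-ax[0],0]);print("yaw",np.degrees(np.arctan2(xd[1],xd[0])),"centre",(A+B)/2+75*xd)
s1,s2,s3,s4=[atz(c,u+80,v,16) for u,v in((182,144),(290,143),(283,308),(190,307))];print("screws mean",(s1+s2+s3+s4)/4,"yaw",np.degrees(np.arctan2(*(s3+s4-s1-s2)[1::-1])))
q=[atz(b,220+x/2,120+y/2,16) for x,y in((81,200),(230,215),(200,435),(70,422))];print("w2 screws",np.mean(q,0),np.degrees(np.arctan2(*(q[2]+q[3]-q[0]-q[1])[1::-1])))
# inside-slot edges in w2: rear lips
g=cv2.cvtColor(b["frame"],cv2.COLOR_RGB2GRAY)
for v in (348,352,356): print(v,g[v,258:312])
E
```

```text
corners [ 499.97 -249.91   16.  ] [ 493.11 -162.58   16.  ] mid [ 496.54 -206.25   16.  ] len 87.59420786710561
yaw 4.49436345334473 centre [ 571.31 -200.37   16.  ]
screws mean [ 571.9  -201.41   16.  ] yaw 4.520479823366554
w2 screws [ 571.48 -200.98   16.  ] 4.481035270803115
348 [119 119 118 118 114  72  36  36  36  35  35  36  36  36  36  37  37  36
  38  55  79  65  54  53  51  40  40  40  41  40  40  39  42  40  40  36
  35  36  35  36  36  35  36  36  38  37  53 109 116 117 116 117 118 118]
352 [121 121 122 119 102  40  40  39  39  38  37  37  35  36  37  42  49  60
  66 101 119 119 116 110 110 109 107 107 108 108 109 110 108  78  61  61
  61  61  62  61  62  61  61  62  62  63  78 113 111 110 110 110 110 110]
356 [121 121 122 116  46  37  37  49  61  65  65  70  70  70  70  69  68  71
  95 126 126 126 126 125 125 124 124 121 110 109 104 104 100  61  61  62
  61  62  61  61  62  61  62  61  62  71 116 133 116 109 109 109 108 110]
```

Emit:
play_rows(increments=[0.027,-0.02,-0.08,0,0,0,-0.08,0,0,0,-0.08,0,0,0,-0.08,0,0,0,-0.08,0,0,0,-0.08,0,0,0,-0.08,0,0,0,-0.08,0,0,0,-0.08,0,0,0,0,0])

```text
clock: 9.65
eef_pos: [571.7, -201.7, 104.6]
ee_rot: [0.123, -3.138, -0.002]
wrist_force: [-0.6, -0.3, -2.5]
gripper_width: 0.113
gripper_force: 58.6
```

Emit:
play_rows(increments=[0,0,-0.04,0,0,0,-0.04,0,0,0,-0.04,0,0,0,-0.04,0,0,0,-0.04,0,0,0,-0.04,0,0,0,0,0,0,0,0,0,0,0,0,0,0,0,0,0])

```text
clock: 10.65
eef_pos: [572.4, -202.1, 87.9]
ee_rot: [-0.123, 3.139, -0.0]
wrist_force: [-0.8, -0.4, -2.9]
gripper_width: 0.113
gripper_force: 58.6
```

Emit:
play_rows(increments=[0,0,-0.04,0,0,0,-0.04,0,0,0,-0.04,0,0,0,-0.04,0,0,0,0,0,0,0,0,0,0,0,0,0,0,0,0,0,0,0,0,0,0,0,0,0])

```text
clock: 11.65
eef_pos: [572.1, -202.0, 75.5]
ee_rot: [0.123, -3.139, -0.0]
wrist_force: [0.2, -3.6, -3.5]
gripper_width: 0.112
gripper_force: 58.4
```

Emit:
play_rows(increments=[0,0,-0.04,0,0,0,-0.04,0,0,0,-0.04,0,0,0,-0.013,0,0,0,0,0,0,0,0,0,0,0,0,0,0,0,0,0,0,0,0,0,0,0,0,0])

```text
clock: 12.65
eef_pos: [572.0, -201.7, 66.1]
ee_rot: [0.123, -3.139, -0.001]
wrist_force: [-3.4, -1.9, 4.6]
gripper_width: 0.112
gripper_force: 59.3
```

```bash
python3 - <<'E'
from h import *
np.set_printoptions(precision=2,suppress=True)
s=grab("scene");save(s,"s6");c=grab("wrist");save(c,"w6")
for i in range(3):
    st=read_state();print(st["eef_pos"],st["wrist_force"],st["ft_torque"]);grab("top")
m=np.zeros((480,800,3),np.uint8);m[:,:480]=c["frame"][:,80:560]
m[:,480:]=cv2.resize(s["frame"][130:286,140:244],(320,480),interpolation=cv2.INTER_CUBIC)
cv2.imwrite("pics/m6.png",m[...,::-1])
E
```

```text
[ 571.99 -201.73   66.12] [-3.34 -0.73  5.96] [-0.24  0.48 -0.02]
[ 571.99 -201.73   66.12] [-2.87 -1.56  4.75] [-0.3   0.55  0.03]
[ 572.   -201.72   66.12] [-3.51 -2.2   4.79] [-0.25  0.5  -0.01]
```

View pics/m6.png

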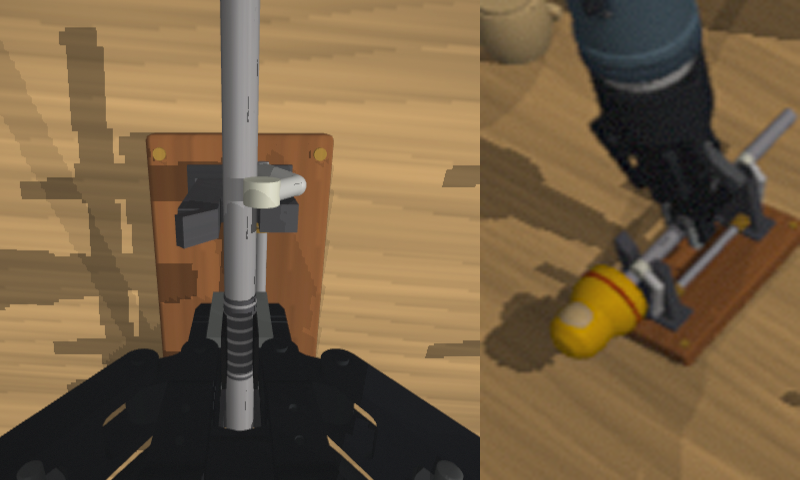

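The nylon nose (262,192) lies over the rod, inside the slot, and the head is clear of the jaw. I'll release.

Emit:
play_rows(increments=[0,0,-0.005,0,0,0,0,0,0,0,0,0,0,0,0,0,0,0,0,0,0,0,0,0,0,0,0,0,0,0,0,0,0,0,0,0,0,0,0,0], gripper=0.6)

```text
clock: 13.9
eef_pos: [572.3, -202.0, 65.4]
ee_rot: [0.123, -3.139, -0.0]
wrist_force: [0.4, 0.4, 0.2]
gripper_width: 0.602
gripper_force: 0.0
```

Emit:
play_rows(increments=[0,0,0.08,0,0,0,0.2,0,0,0,0.2,0,0,0,0.2,0,0,0,0.2,0,0,0,0.2,0,0,0,0.2,0,0,0,0.2,0,0,0,0.2,0,0,0,0,0])

```text
clock: 14.9
eef_pos: [573.6, -202.7, 194.2]
ee_rot: [-0.123, 3.135, -0.004]
wrist_force: [-0.0, -1.2, 0.1]
gripper_width: 0.602
gripper_force: 0.0
```

```bash
python3 - <<'E'
from h import *
np.set_printoptions(precision=2,suppress=True)
t=grab("top");save(t,"t7");s=grab("scene");save(s,"s7");c=grab("wrist");save(c,"w7");st=read_state();print(st["eef_pos"],st["ee_rot"],st["wrist_force"],st["q"])
m=np.zeros((600,800,3),np.uint8);m[:480,:480]=c["frame"][:,80:560]
m[:480,480:]=cv2.resize(s["frame"][150:270,150:230],(320,480),interpolation=cv2.INTER_CUBIC)
cv2.imwrite("pics/m7.png",m[:480,:,::-1])
E
```

```text
[ 571.96 -201.83  190.83] [ 0.12 -3.14 -0.  ] [ 0.09 -0.03  0.32] [-0.52  0.4   1.48 -0.    1.26 -2.17]
```

View pics/m7.png

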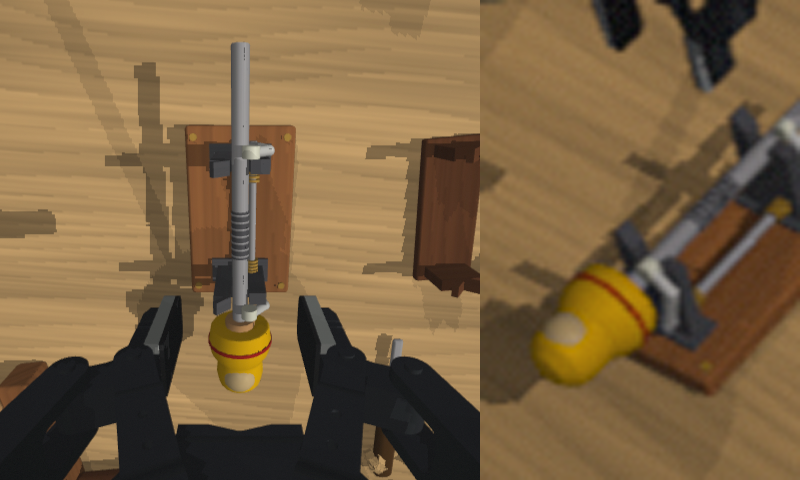

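The spindle is home and released: the knurl is at rows 212–258, midway between the forks, and both noses lie over the rod. That used the last allowed view, so from here I measure by code. I'll go to the cap.

Emit:
play_rows(increments=[0,0,0.35,0,0,0,0.35,0,0,0,0.35,0,0,0.45,0.06,-0.17,0,0.45,0.06,-0.17,0,0.45,0.06,-0.17,0,0.45,0.06,-0.17,0,0.45,0.06,-0.17,0,0.45,0.06,-0.17,0,0.45,0.06,-0.17], gripper=1)

```text
clock: 16.05
eef_pos: [571.8, 35.6, 300.5]
ee_rot: [-0.808, -3.034, 0.0]
wrist_force: [0.1, -0.3, -1.0]
gripper_width: 1.003
gripper_force: 0.0
```

Emit:
play_rows(increments=[0.025,0.3,0,0,0.025,0.3,0,0,0.025,0.3,0,0,0.025,0.3,0,0,0.025,0.3,0,0,0.025,0.3,0,0,0,0,0,0,0,0,0,0,0,0,0,0,0,0,0,0])

```text
clock: 17.05
eef_pos: [583.6, 168.2, 301.4]
ee_rot: [-0.805, -3.036, 0.001]
wrist_force: [0.1, -0.1, -0.3]
gripper_width: 0.995
gripper_force: 0.0
```

```bash
cat >> h.py <<'E'
def red(c,p,r,n=None):
    u,v=proj(c,p);hsv=cv2.cvtColor(c["frame"],cv2.COLOR_RGB2HSV).astype(int)
    m=((hsv[...,0]<10)|(hsv[...,0]>170))&(hsv[...,1]>110)&(hsv[...,2]>60)
    yy,xx=np.nonzero(m);k=np.hypot(xx-u,yy-v)<r;xx,yy=xx[k],yy[k]
    if n:
        x0,y0=int(u-r),int(v-r);cv2.imwrite(f"pics/{n}.png",cv2.resize(c["frame"][max(y0,0):y0+2*r,max(x0,0):x0+2*r],(600,600))[...,::-1])
    (cx,cy),rad=cv2.minEnclosingCircle(np.stack([xx,yy],1).astype(np.float32))
    return (u,v),len(xx),(xx.mean(),yy.mean()),(cx,cy,rad)
E
python3 - <<'E'
from h import *
np.set_printoptions(precision=1,suppress=True)
c=grab("wrist");save(c,"w8");print(read_state()["eef_pos"],read_state()["ee_rot"])
t,s=load("top0"),load("scene0");p=[584.5,241,175]
o=[]
for n,k,r in(("w8",c,60),("t",t,14),("s",s,18)):
    q=red(k,p,r);print(n,q);o.append((k,*q[2]))
print(tri(*o),tri(*o[:2]),tri(o[0],o[2]),tri(*o[1:]),[atz(*x,175) for x in o])
w=load("w7");print("knurl",atz(w,320,235,66),"tail",atz(w,319.5,46,66))
print("bigtin neck",tri((t,169,163),(s,440,358)))
E
```

```text
[583.6 168.2 301.5] [-0.8 -3.   0. ]
w8 ((np.float64(410.91994418685624), np.float64(188.5459682543069)), 363, (np.float64(410.9586776859504), np.float64(188.82644628099175)), (399.0, 187.0, 39.5601806640625))
t ((np.float64(241.79481157832294), np.float64(215.00971771317532)), 58, (np.float64(241.5), np.float64(214.81034482758622)), (241.14285278320312, 217.7142791748047, 10.9265718460083))
s ((np.float64(379.2647850562381), np.float64(271.75724126341964)), 50, (np.float64(378.78), np.float64(272.64)), (379.0, 272.0, 10.770429611206055))
(array([585.3, 241.3, 173.4]), [np.float64(0.18837983766738373), np.float64(0.6005118236885976), np.float64(0.5156067321597692)]) (array([584.7, 241.2, 175.3]), [np.float64(0.35103478603041666), np.float64(0.35103478603050514)]) (array([585.3, 241. , 173.2]), [np.float64(0.22520134121136645), np.float64(0.22520134121136076)]) (array([585.4, 241.4, 173.6]), [np.float64(0.5430393756668978), np.float64(0.5430393756669261)]) [array([584.7, 240.9, 175. ]), array([584.9, 241.6, 175. ]), array([586.6, 241.3, 175. ])]
knurl [ 571.2 -201.5   66. ] tail [ 448.1 -211.5   66. ]
bigtin neck (array([682.1, 396. , 198.2]), [np.float64(5.087983380349985), np.float64(5.087983380350008)])
```

Emit:
play_rows(increments=[0.003,0.162,-0.136,0,0.003,0.162,-0.136,0,0.003,0.162,-0.136,0,0.003,0.162,-0.136,0,0.003,0.162,-0.136,0,0,0.162,-0.136,0,0,0,0,0,0,0,0,0,0,0,0,0,0,0,0,0])

```text
clock: 18.1
eef_pos: [585.1, 241.7, 241.2]
ee_rot: [0.803, 3.036, 0.001]
wrist_force: [0.8, -0.6, -0.5]
gripper_width: 0.995
gripper_force: 0.0
```

```bash
python3 - <<'E'
from h import *
np.set_printoptions(precision=1,suppress=True)
c=grab("wrist");save(c,"w9");st=read_state();print(st["eef_pos"],st["ee_rot"],st["q"])
a=load("w8");o=[]
for k in(a,c):
    q=red(k,[585,241,175],60);print(q);o.append((k,*q[2]))
print(tri(*o),atz(*o[1],175))
f=c["frame"];u,v=map(int,proj(c,[585,241,175]));g=cv2.cvtColor(f,cv2.COLOR_RGB2HSV)
m=((g[...,1]<60)&(g[...,2]>130)).astype(np.uint8);n,l,sts,ce=cv2.connectedComponentsWithStats(m)
i=1+np.argmax(sts[1:,4]);print("white",sts[i],ce[i],(u,v))
E
```

```text
[585.1 241.6 241.1] [0.8 3.  0. ] [ 0.2  0.4  1.3 -0.   1.4 -0.8]
((np.float64(411.22120013469794), np.float64(189.15775079711784)), 363, (np.float64(410.9586776859504), np.float64(188.82644628099175)), (399.0, 187.0, 39.5601806640625))
((np.float64(319.1413656841121), np.float64(269.88254801054893)), 520, (np.float64(318.7692307692308), np.float64(269.30384615384617)), (319.5, 269.5, 33.97803497314453))
(array([584.7, 241. , 174.8]), [np.float64(0.047268877026609785), np.float64(0.04726887702697538)]) [584.6 241.  175. ]
white [ 253  174  130  131 7329] [313.5 241.2] (319, 269)
```

Two wrist views put the cap top at (584.7, 241.0, 174.8), which agrees with the text. I'll descend and grip.

Emit:
play_rows(increments=[-0.005,-0.007,-0.11,0,0,0,-0.11,0,0,0,-0.11,0,0,0,-0.11,0,0,0,-0.11,0,0,0,-0.11,0,0,0,-0.11,0,0,0,-0.11,0,0,0,0,0,0,0,0,0])

```text
clock: 19.15
eef_pos: [584.3, 241.6, 174.2]
ee_rot: [-0.803, -3.037, 0.0]
wrist_force: [0.9, 0.2, -0.3]
gripper_width: 1.001
gripper_force: 0.0
```

Emit:
play_rows(increments=[0,0,0,0,0,0,0,0,0,0,0,0,0,0,0,0,0,0,0,0,0,0,0,0,0,0,0,0,0,0,0,0,0,0,0,0,0,0,0,0], gripper=0, squeeze=90)

```text
clock: 20.15
eef_pos: [584.6, 241.7, 175.5]
ee_rot: [0.802, 3.036, 0.001]
wrist_force: [-1.9, -0.4, 5.2]
gripper_width: 0.507
gripper_force: 90.8
```

Emit:
play_rows(increments=[0,0,-0.02,0,0,0,-0.02,0,0,0,-0.02,0,0,0,-0.018,0,0,0,0,0,0,0,0,0,0,0,0,0,0,0,0,0,0,0,0,0,0,0,0,0])

```text
clock: 21.15
eef_pos: [584.8, 241.8, 170.9]
ee_rot: [0.802, 3.035, 0.002]
wrist_force: [-3.6, -1.3, 10.8]
gripper_width: 0.503
gripper_force: 91.2
```

Emit:
play_rows(increments=[0,0,-0.012,0,0,0,-0.012,0,0,0,0,0,0,0,0,0,0,0,0,0,0,0,0,0,0,0,0,0,0,0,0,0,0,0,0,0,0,0,0,0])

```text
clock: 22.15
eef_pos: [584.8, 241.8, 169.4]
ee_rot: [0.802, 3.035, 0.002]
wrist_force: [-4.5, -0.9, 13.2]
gripper_width: 0.504
gripper_force: 91.3
```

```bash
python3 - <<'E'
from h import *
np.set_printoptions(precision=2,suppress=True)
for i in range(4):
    st=read_state();print(st["eef_pos"],st["wrist_force"],st["ft_torque"]);grab("top") if i<3 else 0
E
```

```text
[584.83 241.79 169.4 ] [-4.52 -0.95 13.19] [-0.16  0.63  0.02]
[584.87 241.78 169.41] [-3.42 -0.93 13.54] [-0.2   0.63  0.05]
[584.85 241.76 169.43] [-3.41  0.26 12.24] [-0.22  0.64  0.01]
[584.86 241.74 169.41] [-4.66 -0.21 13.17] [-0.15  0.69 -0.  ]
```

Emit:
play_rows(increments=[0,0,0,0.21,0,0,0,0.21,0,0,0,0.21,0,0,0,0.21,0,0,0,0.21,0,0,0,0.21,0,0,0,0.21,0,0,0,0.21,0,0,0,0.21,0,0,0,0.21])

```text
clock: 23.3
eef_pos: [585.2, 241.3, 169.5]
ee_rot: [-0.833, 3.026, -0.002]
wrist_force: [-2.9, -2.5, 12.8]
gripper_width: 0.504
gripper_force: 91.3
```

```bash
python3 - <<'E'
from h import *
np.set_printoptions(precision=2,suppress=True)
for i in range(4):
    st=read_state();print(st["eef_pos"],st["ee_rot"],st["wrist_force"],st["ft_torque"],st["gripper_width"]);grab("top") if i<3 else 0
E
```

```text
[585.15 241.34 169.46] [-0.83  3.03 -0.  ] [-2.89 -2.47 12.81] [-0.34  0.51 -0.1 ] 0.5044551668669616
[585.15 241.32 169.44] [-0.84  3.02 -0.  ] [-2.21 -1.58 12.36] [-0.42  0.55  0.06] 0.5090948605416729
[585.2  241.31 169.49] [-0.83  3.03 -0.  ] [-4.11 -2.05 13.03] [-0.4   0.48 -0.02] 0.5050366826915864
[585.21 241.28 169.47] [-0.83  3.03 -0.  ] [-2.46 -2.46 12.36] [-0.38  0.48  0.05] 0.505736036116155
```

Emit:
play_rows(increments=[0,0,0.02,0,0,0,0.02,0,0,0,0.02,0,0,0,0.02,0,0,0,0.02,0,0,0,0.02,0,0,0,0,0,0,0,0,0,0,0,0,0,0,0,0,0])

```text
clock: 24.45
eef_pos: [584.9, 241.4, 176.3]
ee_rot: [-0.827, 3.029, -0.001]
wrist_force: [0.6, -0.7, 5.8]
gripper_width: 0.508
gripper_force: 91.0
```

Emit:
play_rows(increments=[0,0,0.02,0,0,0,0.02,0,0,0,0.02,0,0,0,0.02,0,0,0,0.02,0,0,0,0.02,0,0,0,0,0,0,0,0,0,0,0,0,0,0,0,0,0])

```text
clock: 25.45
eef_pos: [584.2, 241.6, 184.7]
ee_rot: [0.828, -3.03, -0.0]
wrist_force: [0.2, 0.5, -0.8]
gripper_width: 0.505
gripper_force: 91.2
```

The cap is free: the force dropped to about 0. I'll lift it straight up by 78 mm.

Emit:
play_rows(increments=[0,0,0.08,0,0,0,0.13,0,0,0,0.13,0,0,0,0.13,0,0,0,0.13,0,0,0,0.13,0,0,0,0.13,0,0,0,0.13,0,0,0,0.05,0,0,0,0,0])

```text
clock: 26.45
eef_pos: [584.6, 241.7, 263.6]
ee_rot: [-0.827, 3.029, -0.0]
wrist_force: [0.5, -0.5, -0.7]
gripper_width: 0.502
gripper_force: 91.2
```

Emit:
play_rows(increments=[0,0,0,0,0,0,0,0,0,0,0,0,0,0,0,0,0,0,0,0,0,0,0,0,0,0,0,0,0,0,0,0,0,0,0,0,0,0,0,0])

```text
clock: 27.45
eef_pos: [584.3, 241.6, 262.8]
ee_rot: [-0.828, 3.031, -0.0]
wrist_force: [0.4, 0.7, -0.7]
gripper_width: 0.506
gripper_force: 91.2
```

```bash
python3 - <<'E'
from h import *
np.set_printoptions(precision=2,suppress=True)
t=grab("top");s=grab("scene");st=read_state();print(st["eef_pos"],st["wrist_force"],st["gripper_width"],st["gripper_force"])
# tin still in caddy? bystanders & stand region unchanged vs earlier picture
s0,s7,t0,t7=load("scene0"),load("s7"),load("top0"),load("t7")
d=lambda a,b,x,y,w,h:np.abs(a["frame"][y:y+h,x:x+w].astype(int)-b["frame"][y:y+h,x:x+w]).mean().round(1)
print("stand/spindle vs s7",d(s,s7,150,160,100,110),"block",d(s,s0,380,205,32,32),"chuck",d(s,s0,278,163,34,26),"burn",d(s,s0,175,310,40,50),"tin body",d(s,s0,335,300,40,60))
E
```

```text
[584.32 241.58 262.76] [-0.64 -0.47 -0.88] 0.5039868121946793 91.23029214330018
stand/spindle vs s7 12.3 block 56.3 chuck 5.8 burn 6.2 tin body 4.4
```

```bash
python3 -c "
from h import *
print(finish_job())"
```

```text
the job is handed in; nothing more can be done
None
```

The spindle is home and released in the stand with the jaw over it, and the free cap is held upright about 80 mm above the tin's neck. I handed the job in at about 27.6 s of the 56 s; no verdict came back, and the sanding block couldn't be confirmed at the end, though the arm never went low near it.

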